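# Sort the table things into their trays after dinner

## Robot

A 6-joint arm with a two-finger parallel gripper is mounted at the origin on the work surface. World frame = base frame: x ahead of the robot, y to its left, z up, the work surface at z = 0. Lengths are in mm, angles in rad, forces in N, time in s.
With the tool pointing down it reaches from about 350 to 775 mm from the base axis. Payload 7.3 kg.
Tool frame: the origin (TCP) lies between the finger pads; the fingertips stand 25 mm ahead of it and the grasp point (between the pads) lies 6 mm ahead of it; z points along the fingers, y is the line along which they close (so a half turn about z gives the same grasp; the last joint's range is limited). The gripper opens to 92 mm and grips with 3 to 60 N. Pads are 19 mm wide; open, the fingers measure 130 mm over their backs; the gripper's body (75 mm by 190 mm) begins 47 mm behind the grasp point.
Start: joints at [-1.486, 0.342, 1.524, -0, 1.275, -0.146], TCP at [120.118, -511.091, 251.741] pointing down, gripper open.
Joint ranges: [-2.53, 2.53], [-0.77, 2.02], [0.04, 2.7], [-1, 4.14], [0.28, 2.66], [-3.11, 3.11]. Speed limits (rad/s): [2.57, 2.57, 3.14, 3.14, 3.14, 3.14].

## Interface

Orientations are given as [roll, pitch, yaw] about the fixed x, y, z axes, in that order (R = Rz(yaw) Ry(pitch) Rx(roll)).
In Python, from plant import bot gives the robot as it stands.
- The arm moves only by the tool play_rows, never from a script. Its argument "commands" is a list of rows, each an object of numbers: "x", "y", "z": the shift along the tool's x, y, z in m; "twist": the turn about the tool's z in degrees. In form: [{"x": .., "y": .., "z": .., "twist": ..}, ...]. A call has exactly 8 rows; each row is the pose to reach, as a shift and turn from the pose commanded when the call began, along the tool's axes at that moment; what a row does not reach only later rows make up. A row lasts 1/10 s, in which the tool goes at most 50 mm and 8.59 degrees, less where a joint would pass 70% of its speed; a pose out of reach is approached as far as the arm can. A call with a gripper value outside its range is refused whole. "jaw" is the closure, from 0 (fully open) to 1 (shut), set as the call begins (left out, the last holds). The fingers move at their own pace and stop on an object; the grip force is fixed at half the most. Time passes only in rows, so rows that repeat a pose let the fingers close, or fill a call up. It gives the time, the measured TCP pose, the force, the opening and the grip force at its end, in the units of the state.
- bot.get_obs(): the state, without advancing time (a new reading comes with each control period).
- bot.capture(name): name is "side" or "top"; returns a dict with "pixels" (400x640x3 uint8, red, green, blue), "fx", "fy", "cx", "cy" (pixels), "k1" (the pictures are not rectified: a ray, as slopes to the right and down, at radius r is drawn at 1 + k1 r^2 times it, then the intrinsics apply), "eye" and "rotation" of the camera in the world. Camera axes: x right, y down, z forward; pixel columns grow to the right and rows downward; lengths in mm; the calibration is good to about 2 mm. A picture is of the moment at which its call begins. There is no depth.
- bot.close_job(): hands the job in; it is judged then, once.
The state is a dict: "time": time; "joint_positions": joint angles; "dq": joint speeds; "tau": joint torques, N m; "tool_pos": TCP position; "tcp_rot": TCP orientation; "contact_force": force on the tool from outside, world axes, zero at the start; "moment": the same for the moment, N m; "grip_width": finger opening in mm; "finger_force": force on a finger pad.
Only numpy, scipy, OpenCV 4.12 (cv2) and the standard library are available. Lean on these libraries where they do the work, as an engineer would, in place of code of your own. Each camera call takes 0.05 s, during which the arm holds its last target. There are 200 camera calls.

## Task

Tidy the kitchen counter: put both pillar candles upright, side by side, on the floor of the blue tray, stand both napkin rings on end, side by side, on the floor of the pale wooden tray, and stand the salt shaker upright in the middle of the cork coaster. Do not tip the salt shaker over on the way, and leave the napkin holder and the amber glass cup where they stand.

Things in the scene. Friction and masses are not known exactly. Their poses are not given: they have to be found in the camera images.
- candle_ivory_mid (a point): Upright solid pillar candle, ivory (cream) wax, round, 44 mm diameter, 55 mm tall (a short black wick above that is only for looks). This point is its centre, half-way up (27.5 mm above its foot); z is its axis, up as it stands on the counter. About 75 g, smooth-sided and rigid.
- candle_red_mid (a point): Upright solid pillar candle, dark wine-red wax, round, 44 mm diameter, 55 mm tall (a short black wick above that is only for looks). This point is its centre, half-way up (27.5 mm above its foot); z is its axis, up as it stands on the counter. About 75 g, smooth-sided and rigid.
- ring_steel_mid (a point): Napkin ring, silver-coloured steel, a short open tube standing on its end: 46 mm outside diameter, 36 mm bore, 32 mm tall. This point is its centre, half-way up (16 mm above its foot); z is its axis. About 50 g; may be gripped across the outside.
- ring_brass_mid (a point): Napkin ring, yellow brass, a short open tube standing on its end: 46 mm outside diameter, 36 mm bore, 32 mm tall. This point is its centre, half-way up (16 mm above its foot); z is its axis. About 50 g; may be gripped across the outside.
- shaker_mid (a point): Salt shaker: white ceramic body with a steel cap, round, 40 mm diameter (the cap narrows to 28 mm over its top 6 mm), 60 mm tall, about 110 g. This point is its centre, half-way up (30 mm above its foot); z is its axis, up when upright.
- candle_tray: Blue shallow rectangular tray (the candle tray), fixed to the counter: 120 mm (its x) by 160 mm (its y) outside, rim 12 mm high over the counter, walls and floor 5 mm thick, so 110 by 150 mm inside. Origin: centre of its underside, on the counter; x and y along its sides, z up; it may be turned a little about z.
- ring_tray: Pale wooden shallow rectangular tray (the napkin-ring tray), fixed to the counter: 120 mm (its x) by 160 mm (its y) outside, rim 12 mm high over the counter, walls and floor 5 mm thick, so 110 by 150 mm inside. Origin: centre of its underside, on the counter; x and y along its sides, z up; it may be turned a little about z.
- coaster: Round cork coaster, 70 mm diameter, 6 mm thick, fixed to the counter. Origin: centre of its underside, on the counter; its top is 6 mm above it.
- holder: Bystander: empty steel napkin holder, two upright panels of linked circles on a foot 55 mm (its x) by 160 mm (its y), 109 mm tall, loose. Origin: centre of its underside. Not to be disturbed.
- votive: Bystander: amber glass candle cup, about 76 mm across the rim, 70 mm tall, loose. Origin: centre of its underside. Not to be disturbed.
Mind the look-alikes: they are no part of the job. Several things look just like the part that bears ring_brass_mid: the one meant starts nearest to the robot's base.

How it is judged (in metres and radians):
At the end, for the whole second after the job is handed in: Candles upright (0.12 rad) on the blue tray's floor, inside its rim; napkin rings on end (0.12 rad) on the wooden tray's floor, inside its rim; shaker upright (0.12 rad) on the cork coaster, centre within 16 mm of the coaster's; all released and at rest (under 0.02 m/s) (x of candle_ivory_mid in the frame of candle_tray between -0.035 and 0.035 m and y of candle_ivory_mid in the frame of candle_tray between -0.055 and 0.055 m and z of each of candle_ivory_mid, candle_red_mid in the frame of candle_tray below 0.04 m and angle between each of candle_ivory_mid, candle_red_mid, shaker_mid's own z axis and vertical below 0.12 rad and linear speed of each of candle_ivory, candle_red, ring_steel, ring_brass, shaker below 0.02 m/s and x of candle_red_mid in the frame of candle_tray between -0.035 and 0.035 m and y of candle_red_mid in the frame of candle_tray between -0.055 and 0.055 m and x of ring_steel_mid in the frame of ring_tray between -0.035 and 0.035 m and y of ring_steel_mid in the frame of ring_tray between -0.055 and 0.055 m and z of each of ring_steel_mid, ring_brass_mid in the frame of ring_tray below 0.026 m and angle between the z axis of each of ring_steel_mid, ring_brass_mid and the z axis of ring_tray, either way round below 0.12 rad and x of ring_brass_mid in the frame of ring_tray between -0.035 and 0.035 m and y of ring_brass_mid in the frame of ring_tray between -0.055 and 0.055 m and horizontal distance between shaker_mid and coaster below 0.016 m and z of shaker_mid in the frame of coaster between 0.033 and 0.04 m); the robot touches nothing.
It fails at once if the salt shaker is tipped (more than 0.6 rad from upright) (angle between shaker_mid's own z axis and vertical above 0.6 rad).
It fails at once if the napkin holder is shifted by more than 15 mm (distance of holder from where it was at the start of the episode above 0.015 m).
It fails at once if the amber glass cup is shifted by more than 15 mm (distance of votive from where it was at the start of the episode above 0.015 m).
It also fails if it takes over 112 s, if anything falls off the work surface, if the arm or the gripper's body presses on something with over 40 N, if the wrist force passes 120 N, or if a joint passes its speed limit or range.

## Working session

There is one attempt and no reset: what is moved stays moved. The work goes in short steps, Python scripts to look and compute and a tool call to move; the robot and the scene stay as the last step left them, time stands still between calls to the robot, and variables do not carry over. Pictures are saved under pics/ and viewed, at most 14 in all, crops included, and the job is handed in when it is done.

Besides the shell and the picture viewer there is one more tool, called after "Call:" in YAML: its name, and indented under it one key for each argument. play_rows: Moves the arm, as the interface text tells. Its arguments: {"type":"object","properties":{"commands":{"type":"array"},"jaw":{"type":"number"}},"required":["commands"]}

```bash
mkdir -p pics; ls; cat > h.py <<'E'
import numpy as np, cv2
from plant import bot
def snap(name,fn=None):
    c=bot.capture(name)
    if fn: cv2.imwrite('pics/'+fn,c['pixels'][:,:,::-1])
    return c
def KD(c):
    return np.array([[c['fx'],0,c['cx']],[0,c['fy'],c['cy']],[0,0,1.]]),np.array([c['k1'],0,0,0,0.])
def px2w(c,uv,z):
    K,D=KD(c); uv=np.array(uv,float).reshape(-1,1,2)
    n=cv2.undistortPoints(uv,K,D).reshape(-1,2)
    d=np.c_[n,np.ones(len(n))]@np.array(c['rotation']).T
    e=np.array(c['eye']); s=(z-e[2])/d[:,2]
    return e+d*s[:,None]
def w2px(c,P):
    K,D=KD(c); R=np.array(c['rotation']).T
    return cv2.projectPoints(np.array(P,float).reshape(-1,1,3),cv2.Rodrigues(R)[0],-R@np.array(c['eye']),K,D)[0].reshape(-1,2)
E
python3 - <<'E'
from h import *
a=snap('top','t0.png');b=snap('side','s0.png')
for c in(a,b): print({k:np.round(v,3).tolist() for k,v in c.items() if k!='pixels'})
print(bot.get_obs())
E
```

```text
pics
{'fx': 384.608, 'fy': 384.608, 'cx': 318.525, 'cy': 190.755, 'k1': -0.062, 'eye': [357.057, 14.068, 1253.337], 'rotation': [-2.997, -0.019, -1.57]}
{'fx': 375.146, 'fy': 375.146, 'cx': 318.888, 'cy': 202.327, 'k1': -0.037, 'eye': [452.861, -734.734, 658.332], 'rotation': [-2.263, 0.018, -0.161]}
{'time': 0.1, 'joint_positions': array([-1.48599594e+00,  3.42641007e-01,  1.52487489e+00, -5.33466908e-05,
        1.27539889e+00, -1.46004909e-01]), 'dq': array([-0.00012472,  0.00012884, -0.00272454, -0.00023235, -0.00145223,
       -0.00192486]), 'tau': array([ 1.41577493e-03, -4.32004380e+01, -2.44694084e+01,  7.19099189e-02,
        5.25669276e-02, -5.29134206e-05]), 'tool_pos': array([ 120.07764279, -510.76426676,  251.13695006]), 'tcp_rot': array([-3.14027716e+00, -1.41880446e-04,  2.30820764e-01]), 'contact_force': array([-0.30245276,  0.48713942,  0.89151439]), 'moment': array([-0.04642065,  0.06571701,  0.00627199]), 'finger_force': 0.0, 'grip_width': 91.79282921014666}
```

View pics/t0.png

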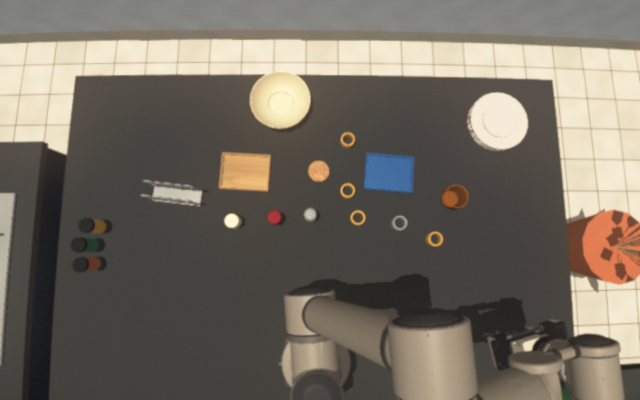

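View pics/s0.png

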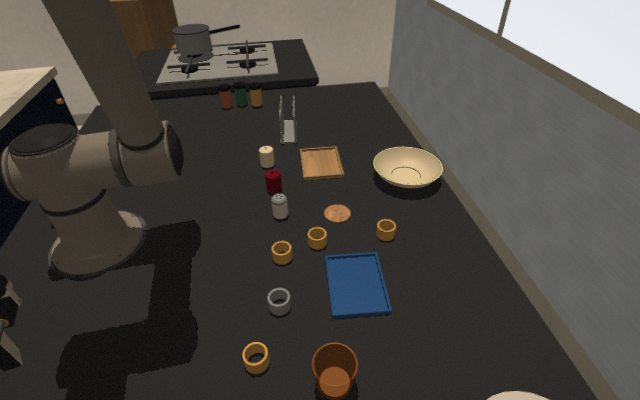

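```bash
cat >> h.py <<'E'
from scipy.spatial.transform import Rotation as Ro
from scipy.optimize import least_squares
def cap(name,fn=None):
    c=snap(name,fn); c=dict(c); c['rotation']=Ro.from_euler('xyz',c['rotation']).as_matrix(); return c
def hullc(p):
    h=cv2.convexHull(np.float32(p)); m=cv2.moments(h); return np.array([m['m10']/m['m00'],m['m01']/m['m00']]),m['m00']
def blob(c,uv,tol=45,r=22):
    "blob connected to the seed: bright/coloured against the black counter"
    im=c['pixels'].astype(int); m=(im.max(2)>tol).astype(np.uint8)
    y0,x0=int(uv[1]),int(uv[0]); w=np.zeros_like(m); w[max(0,y0-r):y0+r,max(0,x0-r):x0+r]=1
    n,l=cv2.connectedComponents(m*w,connectivity=4); 
    ys,xs=np.nonzero(l); k=np.argmin((ys-uv[1])**2+(xs-uv[0])**2); L=l[ys[k],xs[k]]
    ys,xs=np.nonzero(l==L)
    return hullc(np.r_[np.c_[xs-.5,ys-.5],np.c_[xs+.5,ys+.5],np.c_[xs-.5,ys+.5],np.c_[xs+.5,ys-.5]])
T=np.linspace(0,2*np.pi,40)
def cyl(x,y,R,h,z0=0):
    return np.r_[np.c_[x+R*np.cos(T),y+R*np.sin(T),0*T+z0],np.c_[x+R*np.cos(T),y+R*np.sin(T),0*T+z0+h]]
def find(c,uv,R,h,z0=0,**k):
    q,A=blob(c,uv,**k); g=px2w(c,q,z0+h/2)[0][:2]
    s=least_squares(lambda p:hullc(w2px(c,cyl(*p,R,h,z0)))[0]-q,g)
    return s.x, A/hullc(w2px(c,cyl(*s.x,R,h,z0)))[1]
E
python3 - <<'E'
from h import *
a=cap('top');b=cap('side')
L=dict(ivory=((232,221),(267,157),22,55),red=((275,217),(274,182),22,55),shaker=((310,215),(280,207),20,60),
steel=((400,216),(279,293),23,32),b1=((347,134),(386,222),23,32),b2=((347,184),(317,230),23,32),b3=((358,211),(282,245),23,32),b4=((435,233),(256,347),23,32),
votive=((455,196),(335,370),38,70),coaster=((318,171),(338,214),35,6))
for n,(p,q,R,h) in L.items():
    rr=30 if n=='votive' else 22
    x,r=find(a,p,R,h,r=rr); y,s=find(b,q,R,h,r=rr)
    print(n,x.round(1),round(r,2),y.round(1),round(s,2),'dist',np.hypot(*x).round())
for n,uv,col in(('blue',(390,172),2),('wood',(245,172),0)):
    im=a['pixels'].astype(int); d=(im[:,:,2]-im[:,:,0]>30) if col==2 else (im[:,:,0]-im[:,:,2]>30)&(im[:,:,0]>110)
    n_,l=cv2.connectedComponents(d.astype(np.uint8)); ys,xs=np.nonzero(l==l[uv[1],uv[0]])
    w=px2w(a,np.c_[xs,ys],12); r=cv2.minAreaRect(np.float32(w[:,:2])); print(n,r, px2w(a,uv,12)[0].round())
r=px2w(a,[(153,184),(202,193),(200,206),(152,196)],0);print('holder',r.round()); print(w2px(a,[0,0,0]))
v=[cv2.resize(a['pixels'][120:260,130:480],None,fx=2.2,fy=2.2,interpolation=3)]
cv2.imwrite('pics/t1.png',v[0][:,:,::-1])
E
```

```text
ivory [438.9 267.6] 9.62 [439.3 267.5] 6.46 dist 514.0
red [451.9 131.4] 10.83 [451.9 132.9] 5.43 dist 471.0
shaker [458.2  20.1] 13.52 [459.8  17. ] 4.92 dist 459.0
steel [ 457.2 -271.6] 10.22 [ 435.5 -244. ] 3.72 dist 532.0
b1 [ 730.3 -102. ] 10.53 [718.5 -73.2] 5.5 dist 737.0
b2 [ 561.4 -100.1] 10.84 [543.  -70.8] 5.33 dist 570.0
b3 [ 473.1 -134.7] 10.85 [ 453.4 -106.6] 4.87 dist 492.0
b4 [ 402.1 -384.3] 9.65 [ 383.8 -358.7] 2.84 dist 556.0
votive [ 520.2 -447.8] 5.86 [ 516.9 -435.5] 1.5 dist 686.0
coaster [607.1  -5.6] 5.52 [608.9  -7.1] 4.73 dist 607.0
blue ((600.67529296875, -240.80650329589844), (163.5168914794922, 123.93140411376953), 85.35855102539062) [ 601. -245.   12.]
wood ((602.6741333007812, 234.72579956054688), (165.65805053710938, 126.12630462646484), 86.9187240600586) [599. 232.  12.]
holder [[561. 540.   0.]
 [531. 374.   0.]
 [488. 379.   0.]
 [520. 540.   0.]]
[[315.47656603 361.39566395]]
```

View pics/t1.png

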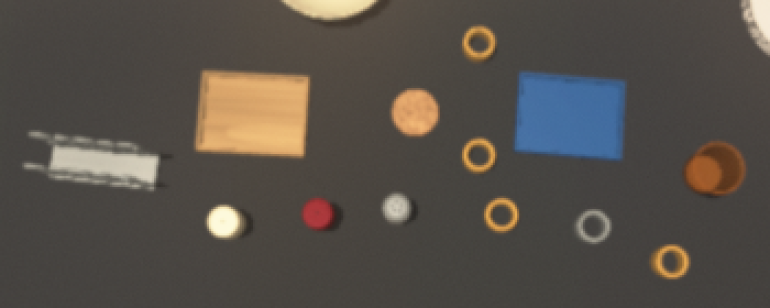

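```bash
cat > m.py <<'E'
from h import *
a=cap('top');b=cap('side')
L=dict(ivory=((232,221),(267,157),22,55),red=((275,217),(274,182),22,55),shaker=((310,215),(280,207),20,60),
steel=((400,216),(279,293),23,32),b2=((347,184),(317,230),23,32),b3=((358,211),(282,245),23,32),b4=((435,233),(256,347),23,32),
votive=((455,196),(335,370),38,70),coaster=((318,171),(338,214),35,6))
print(a['pixels'][230,330],b['pixels'][215,305])
for n,(p,q,R,h) in L.items():
    rr=30 if n=='votive' else 22
    for t in (85,105):
        x,r=find(a,p,R,h,r=rr,tol=t); y,s=find(b,q,R,h,r=rr,tol=t-30)
        print(n,t,x.round(1),round(r,2),y.round(1),round(s,2),'dist',np.hypot(*x).round())
E
python3 m.py
```

```text
[70 68 63] [50 49 45]
ivory 85 [439.  267.2] 1.29 [438.4 271.2] 1.17 dist 514.0
ivory 105 [439.  267.5] 1.16 [438.8 271.4] 1.1 dist 514.0
red 85 [452. 134.] 1.1 [451.2 172.2] 0.41 dist 471.0
red 105 [451.8 133.8] 0.95 [450.4 171. ] 0.34 dist 471.0
shaker 85 [459.7  20.1] 1.22 [459.8  20.6] 1.07 dist 460.0
shaker 105 [459.6  19.9] 0.97 [459.    2.1] 0.56 dist 460.0
steel 85 [ 434.4 -269.5] 1.21 [ 434.4 -263.5] 1.06 dist 511.0
steel 105 [ 434.6 -270.1] 1.08 [ 433.9 -254.5] 0.72 dist 512.0
b2 85 [ 539.7 -101.6] 1.34 [539.7 -97.7] 1.15 dist 549.0
b2 105 [ 539.5 -102.5] 1.24 [539.5 -96.9] 1.06 dist 549.0
b3 85 [ 451.4 -133.8] 1.36 [ 451.5 -129.6] 1.15 dist 471.0
b3 105 [ 450.7 -134.3] 1.23 [ 451.2 -129. ] 1.04 dist 470.0
b4 85 [ 382.8 -382.7] 1.29 [ 383.2 -376.2] 0.96 dist 541.0
b4 105 [ 382.5 -383.7] 1.18 [ 383.1 -376.1] 0.93 dist 542.0
votive 85 [ 517.4 -449.2] 0.95 [ 517.4 -432.8] 0.87 dist 685.0
votive 105 [ 517.9 -449.8] 0.85 [ 517.2 -432.4] 0.84 dist 686.0
coaster 85 [606.8  -7.9] 1.29 [608.1  -3.5] 1.12 dist 607.0
coaster 105 [606.9  -7.8] 1.2 [607.9  -4.1] 1.05 dist 607.0
```

Brass look-alikes (top view): (347,139), (347,190), (358,217) and (435,239). The one at (358,217) is nearest the base, at 470 mm; the next are 541 and 549 mm. The crop confirms it is the yellow ring between the shaker and the steel ring.

Call:
play_rows:
  commands:
    - {"x": 0.02, "y": -0.01, "z": 0, "twist": -8}
    - {"x": 0.06, "y": -0.03, "z": 0, "twist": -16}
    - {"x": 0.105, "y": -0.05, "z": 0, "twist": -24}
    - {"x": 0.15, "y": -0.07, "z": 0, "twist": -32}
    - {"x": 0.195, "y": -0.09, "z": 0, "twist": -40}
    - {"x": 0.24, "y": -0.11, "z": 0, "twist": -48}
    - {"x": 0.28, "y": -0.13, "z": 0, "twist": -56}
    - {"x": 0.31, "y": -0.145, "z": 0, "twist": -64}
  jaw: 0.2

```text
time: 1.1
tool_pos: [390.4, -297.0, 251.8]
tcp_rot: [3.141, -0.0, 1.355]
contact_force: [0.5, -1.7, -0.5]
grip_width: 73.3
finger_force: 0.0
```

Call:
play_rows:
  commands:
    - {"x": 0.01, "y": 0.01, "z": 0.01, "twist": -6}
    - {"x": 0.03, "y": 0.03, "z": 0.03, "twist": -12.8}
    - {"x": 0.0413, "y": 0.0376, "z": 0.06, "twist": -12.8}
    - {"x": 0.0413, "y": 0.0376, "z": 0.1, "twist": -12.8}
    - {"x": 0.0413, "y": 0.0376, "z": 0.14, "twist": -12.8}
    - {"x": 0.0413, "y": 0.0376, "z": 0.17, "twist": -12.8}
    - {"x": 0.0413, "y": 0.0376, "z": 0.185, "twist": -12.8}
    - {"x": 0.0413, "y": 0.0376, "z": 0.185, "twist": -12.8}
  jaw: 0.1

```text
time: 1.9
tool_pos: [433.4, -266.1, 64.6]
tcp_rot: [-3.138, -0.003, 1.571]
contact_force: [0.1, 1.4, 0.1]
grip_width: 83.0
finger_force: 0.0
```

```bash
python3 - <<'E'
from h import *
o=bot.get_obs();print(o['tool_pos'],o['tcp_rot'],o['grip_width'])
a=cap('top');b=cap('side')
A=cv2.resize(a['pixels'][180:270,350:470],None,fx=4,fy=4);B=cv2.resize(b['pixels'][240:340,220:340],None,fx=3.6,fy=3.6)
cv2.imwrite('pics/g1.png',np.hstack([A,cv2.resize(B,(310,360))])[:,:,::-1])
E
```

```text
[ 433.38499456 -266.13176869   64.55904258] [-3.13784717e+00 -3.06757061e-03  1.57119059e+00] 83.00959981546157
```

View pics/g1.png

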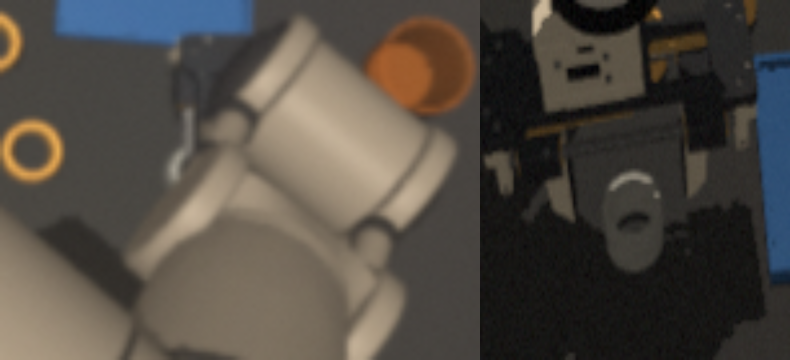

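The side crop shows the steel ring, at about (633,220), centred between the two fingers at 575 and 690.

Call:
play_rows:
  commands:
    - {"x": 0, "y": 0, "z": 0.01, "twist": 0}
    - {"x": 0, "y": 0, "z": 0.025, "twist": 0}
    - {"x": 0, "y": 0, "z": 0.034, "twist": 0}
    - {"x": 0, "y": 0, "z": 0.034, "twist": 0}
    - {"x": 0, "y": 0, "z": 0.034, "twist": 0}
    - {"x": 0, "y": 0, "z": 0.034, "twist": 0}
    - {"x": 0, "y": 0, "z": 0.034, "twist": 0}
    - {"x": 0, "y": 0, "z": 0.034, "twist": 0}

```text
time: 2.8
tool_pos: [434.7, -267.2, 33.1]
tcp_rot: [3.141, 0.001, 1.571]
contact_force: [-0.4, 0.5, 0.2]
grip_width: 82.7
finger_force: 0.0
```

Call:
play_rows:
  commands:
    - {"x": 0, "y": 0, "z": 0, "twist": 0}
    - {"x": 0, "y": 0, "z": 0, "twist": 0}
    - {"x": 0, "y": 0, "z": 0, "twist": 0}
    - {"x": 0, "y": 0, "z": 0, "twist": 0}
    - {"x": 0, "y": 0, "z": 0, "twist": 0}
    - {"x": 0, "y": 0, "z": 0, "twist": 0}
    - {"x": 0, "y": 0, "z": 0, "twist": 0}
    - {"x": 0, "y": 0, "z": 0, "twist": 0}
  jaw: 1

```text
time: 3.6
tool_pos: [434.5, -267.1, 32.7]
tcp_rot: [3.142, 0.0, 1.571]
contact_force: [0.8, 0.5, 0.4]
grip_width: 44.5
finger_force: 30.0
```

Call:
play_rows:
  commands:
    - {"x": 0, "y": 0, "z": -0.015, "twist": 0}
    - {"x": 0, "y": 0, "z": -0.05, "twist": 0}
    - {"x": 0, "y": 0, "z": -0.085, "twist": 0}
    - {"x": 0.01, "y": 0, "z": -0.11, "twist": 0}
    - {"x": 0.03, "y": 0.01, "z": -0.117, "twist": 0}
    - {"x": 0.06, "y": 0.02, "z": -0.117, "twist": 0}
    - {"x": 0.1, "y": 0.03, "z": -0.117, "twist": 0}
    - {"x": 0.14, "y": 0.04, "z": -0.117, "twist": 0}

```text
time: 4.4
tool_pos: [474.5, -125.9, 149.8]
tcp_rot: [3.141, 0.0, 1.57]
contact_force: [0.3, 1.1, -1.1]
grip_width: 44.7
finger_force: 30.0
```

Call:
play_rows:
  commands:
    - {"x": 0.045, "y": 0.015, "z": 0, "twist": 0}
    - {"x": 0.09, "y": 0.03, "z": 0, "twist": 0}
    - {"x": 0.135, "y": 0.045, "z": 0, "twist": 0}
    - {"x": 0.18, "y": 0.06, "z": 0, "twist": 0}
    - {"x": 0.225, "y": 0.075, "z": 0, "twist": 0}
    - {"x": 0.27, "y": 0.09, "z": 0, "twist": 0}
    - {"x": 0.31, "y": 0.105, "z": 0, "twist": 0}
    - {"x": 0.34, "y": 0.12, "z": 0, "twist": 0}

```text
time: 5.2
tool_pos: [594.2, 215.8, 149.4]
tcp_rot: [-3.141, -0.0, 1.573]
contact_force: [0.9, -1.0, -0.4]
grip_width: 44.8
finger_force: 30.0
```

Call:
play_rows:
  commands:
    - {"x": 0.03, "y": 0.005, "z": 0, "twist": 0}
    - {"x": 0.0565, "y": 0.01, "z": 0.01, "twist": 0}
    - {"x": 0.0565, "y": 0.01, "z": 0.04, "twist": 0}
    - {"x": 0.0565, "y": 0.01, "z": 0.07, "twist": 0}
    - {"x": 0.0565, "y": 0.01, "z": 0.095, "twist": 0}
    - {"x": 0.0565, "y": 0.01, "z": 0.106, "twist": 0}
    - {"x": 0.0565, "y": 0.01, "z": 0.111, "twist": 0}
    - {"x": 0.0565, "y": 0.01, "z": 0.111, "twist": 0}

```text
time: 6.0
tool_pos: [604.5, 269.5, 39.2]
tcp_rot: [3.141, -0.0, 1.571]
contact_force: [-0.1, -0.1, -0.7]
grip_width: 44.8
finger_force: 30.0
```

```bash
python3 - <<'E'
from h import *
o=bot.get_obs();print(o['tool_pos'],o['contact_force'],o['grip_width'])
b=cap('side'); t=cap('top')
cv2.imwrite('pics/g2.png',np.hstack([cv2.resize(b['pixels'][110:220,240:380],(560,440)),cv2.resize(t['pixels'][140:210,210:290],(240,440))])[:,:,::-1])
E
```

```text
[604.52407529 269.48625427  39.19933305] [-0.06463952 -0.052473   -0.71813258] 44.81869021675447
```

View pics/g2.png

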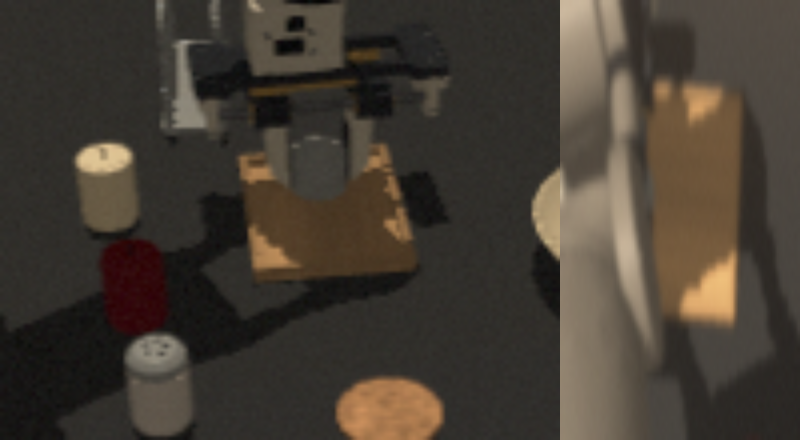

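The side crop shows the steel ring over the far half of the wooden tray, clear of the walls at about (320,170). I'll release it with a partial opening.

Call:
play_rows:
  commands:
    - {"x": 0, "y": 0, "z": 0, "twist": 0}
    - {"x": 0, "y": 0, "z": 0, "twist": 0}
    - {"x": 0, "y": 0, "z": 0, "twist": 0}
    - {"x": 0, "y": 0, "z": 0, "twist": 0}
    - {"x": 0, "y": 0, "z": -0.01, "twist": 0}
    - {"x": 0, "y": 0, "z": -0.035, "twist": 0}
    - {"x": 0, "y": 0, "z": -0.07, "twist": 0}
    - {"x": 0, "y": 0, "z": -0.11, "twist": 0}
  jaw: 0.35

```text
time: 6.9
tool_pos: [603.7, 269.3, 149.6]
tcp_rot: [-3.14, 0.001, 1.571]
contact_force: [0.3, 0.1, 0.7]
grip_width: 59.9
finger_force: 0.0
```

Call:
play_rows:
  commands:
    - {"x": -0.03, "y": -0.01, "z": 0, "twist": 0}
    - {"x": -0.075, "y": -0.025, "z": 0, "twist": 0}
    - {"x": -0.12, "y": -0.04, "z": 0, "twist": 0}
    - {"x": -0.165, "y": -0.055, "z": 0, "twist": 0}
    - {"x": -0.21, "y": -0.07, "z": 0, "twist": 0}
    - {"x": -0.255, "y": -0.09, "z": 0, "twist": 0}
    - {"x": -0.3, "y": -0.11, "z": 0, "twist": 0}
    - {"x": -0.34, "y": -0.13, "z": 0, "twist": 0}
  jaw: 0.2

```text
time: 7.7
tool_pos: [473.7, -72.5, 149.6]
tcp_rot: [3.14, 0.001, 1.571]
contact_force: [0.5, -0.7, -0.5]
grip_width: 74.0
finger_force: 0.0
```

Call:
play_rows:
  commands:
    - {"x": -0.035, "y": -0.015, "z": 0, "twist": 0}
    - {"x": -0.0615, "y": -0.0235, "z": 0.01, "twist": 0}
    - {"x": -0.0615, "y": -0.0235, "z": 0.04, "twist": 0}
    - {"x": -0.0615, "y": -0.0235, "z": 0.07, "twist": 0}
    - {"x": -0.0615, "y": -0.0235, "z": 0.08, "twist": 0}
    - {"x": -0.0615, "y": -0.0235, "z": 0.095, "twist": 0}
    - {"x": -0.0615, "y": -0.0235, "z": 0.1157, "twist": 0}
    - {"x": -0.0615, "y": -0.0235, "z": 0.1157, "twist": 0}

```text
time: 8.5
tool_pos: [450.3, -131.5, 32.2]
tcp_rot: [-3.139, -0.001, 1.572]
contact_force: [0.0, 0.6, -0.5]
grip_width: 73.6
finger_force: 0.0
```

Call:
play_rows:
  commands:
    - {"x": 0, "y": 0, "z": 0, "twist": 0}
    - {"x": 0, "y": 0, "z": 0, "twist": 0}
    - {"x": 0, "y": 0, "z": 0, "twist": 0}
    - {"x": 0, "y": 0, "z": 0, "twist": 0}
    - {"x": 0, "y": 0, "z": 0, "twist": 0}
    - {"x": 0, "y": 0, "z": 0, "twist": 0}
    - {"x": 0, "y": 0, "z": 0, "twist": 0}
    - {"x": 0, "y": 0, "z": 0, "twist": 0}
  jaw: 1

```text
time: 9.3
tool_pos: [451.4, -132.2, 33.8]
tcp_rot: [3.14, 0.001, 1.571]
contact_force: [-1.5, 0.3, 7.1]
grip_width: 45.8
finger_force: 30.0
```

Call:
play_rows:
  commands:
    - {"x": 0, "y": 0, "z": -0.015, "twist": 0}
    - {"x": 0, "y": 0, "z": -0.05, "twist": 0}
    - {"x": 0, "y": 0, "z": -0.085, "twist": 0}
    - {"x": 0.01, "y": 0, "z": -0.11, "twist": 0}
    - {"x": 0.03, "y": 0.01, "z": -0.117, "twist": 0}
    - {"x": 0.06, "y": 0.03, "z": -0.117, "twist": 0}
    - {"x": 0.1, "y": 0.05, "z": -0.117, "twist": 0}
    - {"x": 0.14, "y": 0.07, "z": -0.117, "twist": 0}

```text
time: 10.1
tool_pos: [521.4, 9.1, 150.3]
tcp_rot: [3.141, 0.0, 1.57]
contact_force: [0.4, -0.3, -0.4]
grip_width: 45.6
finger_force: 30.0
```

Call:
play_rows:
  commands:
    - {"x": 0.04, "y": 0.015, "z": 0, "twist": 0}
    - {"x": 0.08, "y": 0.03, "z": 0, "twist": 0}
    - {"x": 0.12, "y": 0.05, "z": 0, "twist": 0}
    - {"x": 0.155, "y": 0.065, "z": 0, "twist": 0}
    - {"x": 0.18, "y": 0.075, "z": 0, "twist": 0}
    - {"x": 0.1935, "y": 0.08, "z": 0, "twist": 0}
    - {"x": 0.1935, "y": 0.08, "z": 0.02, "twist": 0}
    - {"x": 0.1935, "y": 0.08, "z": 0.05, "twist": 0}

```text
time: 10.9
tool_pos: [601.9, 201.8, 101.1]
tcp_rot: [3.138, -0.0, 1.572]
contact_force: [0.1, -0.4, -0.9]
grip_width: 45.6
finger_force: 30.0
```

```bash
python3 - <<'E'
from h import *
o=bot.get_obs();print(o['tool_pos'],o['contact_force'],o['grip_width'])
b=cap('side'); 
cv2.imwrite('pics/g3.png',cv2.resize(b['pixels'][90:240,220:420],(800,600))[:,:,::-1])
E
```

```text
[601.85161544 201.7594713  101.08367611] [ 0.0620993  -0.42252121 -0.94886587] 45.63641942820417
```

View pics/g3.png

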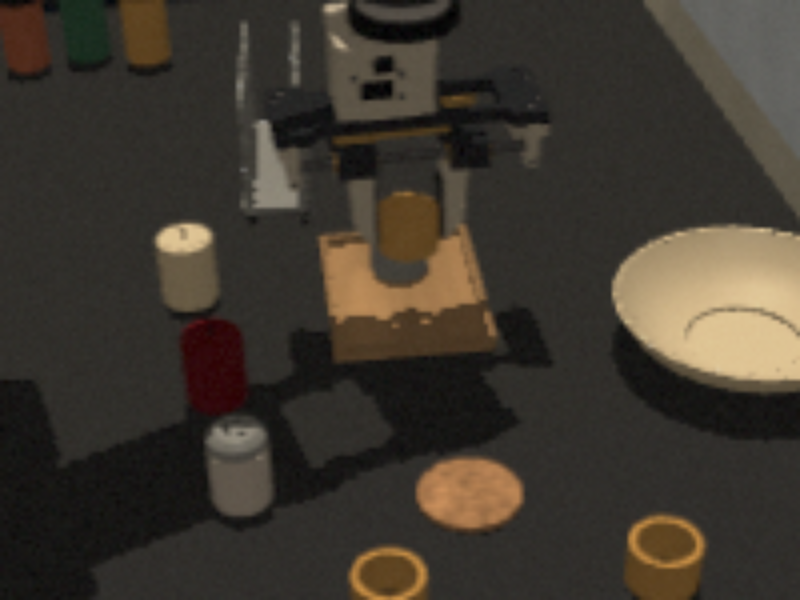

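The brass ring hangs at about (408,225), in front of the placed steel ring at (400,265). The path down is clear.

Call:
play_rows:
  commands:
    - {"x": 0, "y": 0, "z": 0.015, "twist": 0}
    - {"x": 0, "y": 0, "z": 0.035, "twist": 0}
    - {"x": 0, "y": 0, "z": 0.05, "twist": 0}
    - {"x": 0, "y": 0, "z": 0.056, "twist": 0}
    - {"x": 0, "y": 0, "z": 0.06, "twist": 0}
    - {"x": 0, "y": 0, "z": 0.061, "twist": 0}
    - {"x": 0, "y": 0, "z": 0.061, "twist": 0}
    - {"x": 0, "y": 0, "z": 0.061, "twist": 0}

```text
time: 11.75
tool_pos: [601.2, 201.6, 39.7]
tcp_rot: [3.14, -0.0, 1.571]
contact_force: [0.4, -0.2, -1.2]
grip_width: 45.5
finger_force: 30.0
```

Call:
play_rows:
  commands:
    - {"x": 0, "y": 0, "z": 0, "twist": 0}
    - {"x": 0, "y": 0, "z": 0, "twist": 0}
    - {"x": 0, "y": 0, "z": 0, "twist": 0}
    - {"x": 0, "y": 0, "z": 0, "twist": 0}
    - {"x": 0, "y": 0, "z": -0.01, "twist": 0}
    - {"x": 0, "y": 0, "z": -0.035, "twist": 0}
    - {"x": 0, "y": 0, "z": -0.07, "twist": 0}
    - {"x": 0, "y": 0, "z": -0.11, "twist": 0}
  jaw: 0.35

```text
time: 12.55
tool_pos: [600.2, 201.3, 149.9]
tcp_rot: [-3.14, 0.0, 1.571]
contact_force: [0.8, -0.7, -0.7]
grip_width: 59.8
finger_force: 0.0
```

Call:
play_rows:
  commands:
    - {"x": -0.02, "y": -0.02, "z": 0, "twist": 0}
    - {"x": -0.05, "y": -0.05, "z": 0, "twist": 0}
    - {"x": -0.08, "y": -0.08, "z": 0, "twist": 0}
    - {"x": -0.11, "y": -0.11, "z": 0, "twist": 0}
    - {"x": -0.145, "y": -0.13, "z": 0, "twist": 0}
    - {"x": -0.17, "y": -0.14, "z": 0, "twist": 0}
    - {"x": -0.1815, "y": -0.1415, "z": 0, "twist": 0}
    - {"x": -0.1815, "y": -0.1415, "z": 0, "twist": 0}
  jaw: 0.2

```text
time: 13.35
tool_pos: [460.0, 18.9, 149.8]
tcp_rot: [3.14, 0.0, 1.569]
contact_force: [0.9, 0.3, 1.0]
grip_width: 73.2
finger_force: 0.0
```

```bash
python3 - <<'E'
from h import *
b=cap('side'); 
cv2.imwrite('pics/g4.png',cv2.resize(b['pixels'][90:240,220:420],(800,600))[:,:,::-1])
E
```

```text
(no output)
```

View pics/g4.png

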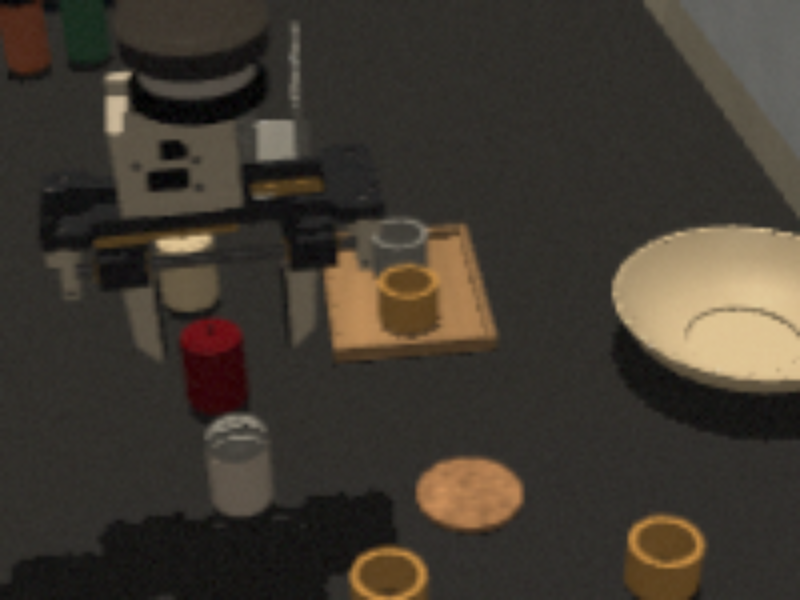

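Both rings stand in the wooden tray: steel at (400,248), brass at (408,300). Next is the shaker, at (240,465).

Call:
play_rows:
  commands:
    - {"x": 0, "y": 0, "z": 0.02, "twist": 0}
    - {"x": 0, "y": 0, "z": 0.05, "twist": 0}
    - {"x": 0, "y": 0, "z": 0.07, "twist": 0}
    - {"x": 0, "y": 0, "z": 0.085, "twist": 0}
    - {"x": 0, "y": 0, "z": 0.1, "twist": 0}
    - {"x": 0, "y": 0, "z": 0.109, "twist": 0}
    - {"x": 0, "y": 0, "z": 0.109, "twist": 0}
    - {"x": 0, "y": 0, "z": 0.109, "twist": 0}

```text
time: 14.2
tool_pos: [459.9, 20.4, 40.2]
tcp_rot: [3.141, 0.0, 1.572]
contact_force: [0.4, -0.5, 0.9]
grip_width: 73.5
finger_force: 0.0
```

Call:
play_rows:
  commands:
    - {"x": 0, "y": 0, "z": 0, "twist": 0}
    - {"x": 0, "y": 0, "z": 0, "twist": 0}
    - {"x": 0, "y": 0, "z": 0, "twist": 0}
    - {"x": 0, "y": 0, "z": 0, "twist": 0}
    - {"x": 0, "y": 0, "z": 0, "twist": 0}
    - {"x": 0, "y": 0, "z": 0, "twist": 0}
    - {"x": 0, "y": 0, "z": 0, "twist": 0}
    - {"x": 0, "y": 0, "z": 0, "twist": 0}
  jaw: 1

```text
time: 15.0
tool_pos: [459.5, 19.9, 40.2]
tcp_rot: [3.141, 0.0, 1.571]
contact_force: [0.3, 0.5, 3.5]
grip_width: 39.2
finger_force: 30.0
```

Call:
play_rows:
  commands:
    - {"x": 0, "y": 0, "z": -0.01, "twist": 0}
    - {"x": 0, "y": 0, "z": -0.03, "twist": 0}
    - {"x": 0, "y": 0, "z": -0.05, "twist": 0}
    - {"x": 0, "y": 0.015, "z": -0.06, "twist": 0}
    - {"x": -0.005, "y": 0.035, "z": -0.06, "twist": 0}
    - {"x": -0.01, "y": 0.06, "z": -0.06, "twist": 0}
    - {"x": -0.015, "y": 0.085, "z": -0.06, "twist": 0}
    - {"x": -0.02, "y": 0.11, "z": -0.06, "twist": 0}

```text
time: 15.8
tool_pos: [570.2, -0.1, 100.4]
tcp_rot: [-3.141, -0.0, 1.571]
contact_force: [0.5, 0.4, -0.6]
grip_width: 39.5
finger_force: 30.0
```

Call:
play_rows:
  commands:
    - {"x": -0.004, "y": 0.02, "z": 0, "twist": 0}
    - {"x": -0.006, "y": 0.035, "z": 0, "twist": 0}
    - {"x": -0.006, "y": 0.038, "z": 0, "twist": 0}
    - {"x": -0.006, "y": 0.038, "z": 0.015, "twist": 0}
    - {"x": -0.006, "y": 0.038, "z": 0.03, "twist": 0}
    - {"x": -0.006, "y": 0.038, "z": 0.04, "twist": 0}
    - {"x": -0.006, "y": 0.038, "z": 0.04, "twist": 0}
    - {"x": -0.006, "y": 0.038, "z": 0.04, "twist": 0}

```text
time: 16.6
tool_pos: [607.3, -5.9, 60.3]
tcp_rot: [-3.141, 0.0, 1.571]
contact_force: [0.8, 0.3, -0.6]
grip_width: 39.7
finger_force: 30.0
```

```bash
python3 - <<'E'
from h import *
o=bot.get_obs();print(o['tool_pos'],o['contact_force'],o['grip_width'])
b=cap('side'); 
cv2.imwrite('pics/g5.png',cv2.resize(b['pixels'][150:250,260:400],(784,560))[:,:,::-1])
E
```

```text
[607.2921992   -5.90754859  60.32582434] [ 0.7683504   0.30381554 -0.61393864] 39.68204511795842
```

View pics/g5.png

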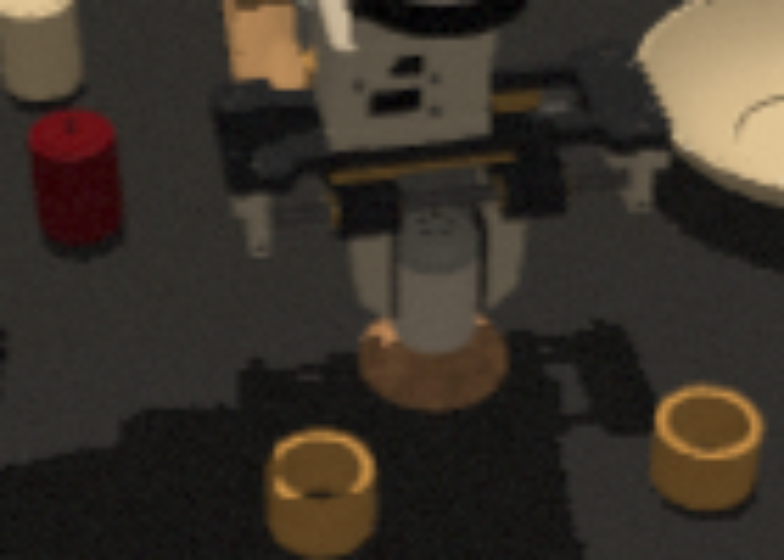

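The shaker hangs upright over the coaster: foot at (437,345), coaster centre at (433,365). I'll lower and release.

Call:
play_rows:
  commands:
    - {"x": 0, "y": 0, "z": 0.005, "twist": 0}
    - {"x": 0, "y": 0, "z": 0.01, "twist": 0}
    - {"x": 0, "y": 0, "z": 0.0125, "twist": 0}
    - {"x": 0, "y": 0, "z": 0.0137, "twist": 0}
    - {"x": 0, "y": 0, "z": 0.0137, "twist": 0}
    - {"x": 0, "y": 0, "z": 0.0137, "twist": 0}
    - {"x": 0, "y": 0, "z": 0.0137, "twist": 0}
    - {"x": 0, "y": 0, "z": 0.0137, "twist": 0}

```text
time: 17.45
tool_pos: [607.5, -6.0, 46.3]
tcp_rot: [3.141, 0.0, 1.571]
contact_force: [-0.4, -1.1, -0.5]
grip_width: 39.5
finger_force: 30.0
```

Call:
play_rows:
  commands:
    - {"x": 0, "y": 0, "z": 0, "twist": 0}
    - {"x": 0, "y": 0, "z": 0, "twist": 0}
    - {"x": 0, "y": 0, "z": 0, "twist": 0}
    - {"x": 0, "y": 0, "z": 0, "twist": 0}
    - {"x": 0, "y": 0, "z": -0.01, "twist": 0}
    - {"x": 0, "y": 0, "z": -0.035, "twist": 0}
    - {"x": 0, "y": 0, "z": -0.07, "twist": 0}
    - {"x": 0, "y": 0, "z": -0.11, "twist": 0}
  jaw: 0.3

```text
time: 18.25
tool_pos: [606.8, -5.9, 157.4]
tcp_rot: [-3.14, -0.0, 1.571]
contact_force: [1.0, 0.0, -0.8]
grip_width: 64.6
finger_force: 0.0
```

Call:
play_rows:
  commands:
    - {"x": 0.015, "y": -0.015, "z": 0, "twist": 0}
    - {"x": 0.04, "y": -0.045, "z": 0, "twist": 0}
    - {"x": 0.07, "y": -0.08, "z": 0, "twist": 0}
    - {"x": 0.1, "y": -0.11, "z": 0, "twist": 0}
    - {"x": 0.125, "y": -0.14, "z": 0, "twist": 0}
    - {"x": 0.139, "y": -0.1555, "z": 0, "twist": 0}
    - {"x": 0.139, "y": -0.1555, "z": 0, "twist": 0}
    - {"x": 0.139, "y": -0.1555, "z": 0.03, "twist": 0}
  jaw: 0.2

```text
time: 19.05
tool_pos: [455.1, 133.5, 129.7]
tcp_rot: [3.132, -0.001, 1.573]
contact_force: [0.3, -0.9, -1.3]
grip_width: 73.4
finger_force: 0.0
```

```bash
python3 - <<'E'
from h import *
b=cap('side'); 
cv2.imwrite('pics/g6.png',cv2.resize(b['pixels'][110:250,220:400],(720,560))[:,:,::-1])
E
```

```text
(no output)
```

View pics/g6.png

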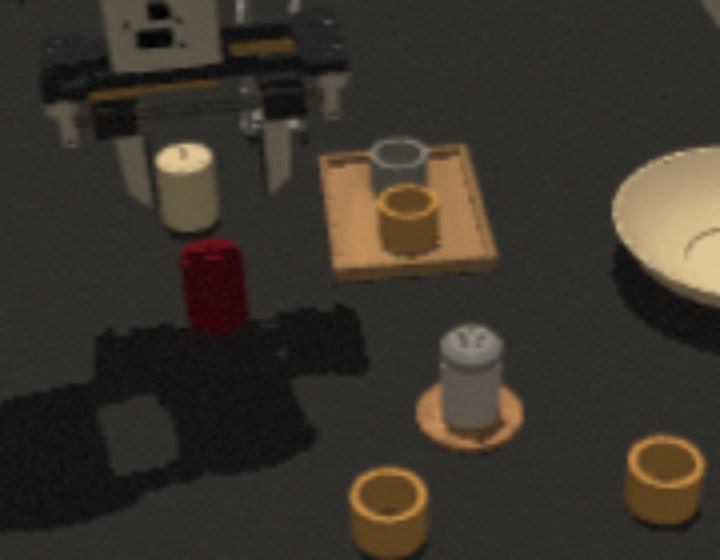

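The shaker stands centred on the coaster at (470,400). Next is the red candle, at (214,290).

Call:
play_rows:
  commands:
    - {"x": 0, "y": 0, "z": 0.02, "twist": 0}
    - {"x": 0, "y": 0, "z": 0.04, "twist": 0}
    - {"x": 0, "y": 0, "z": 0.055, "twist": 0}
    - {"x": 0, "y": 0, "z": 0.07, "twist": 0}
    - {"x": 0, "y": 0, "z": 0.083, "twist": 0}
    - {"x": 0, "y": 0, "z": 0.0883, "twist": 0}
    - {"x": 0, "y": 0, "z": 0.0883, "twist": 0}
    - {"x": 0, "y": 0, "z": 0.0883, "twist": 0}

```text
time: 19.9
tool_pos: [452.6, 132.7, 38.5]
tcp_rot: [3.141, 0.0, 1.571]
contact_force: [-0.3, 0.9, 0.4]
grip_width: 73.8
finger_force: 0.0
```

Call:
play_rows:
  commands:
    - {"x": 0, "y": 0, "z": 0, "twist": 0}
    - {"x": 0, "y": 0, "z": 0, "twist": 0}
    - {"x": 0, "y": 0, "z": 0, "twist": 0}
    - {"x": 0, "y": 0, "z": 0, "twist": 0}
    - {"x": 0, "y": 0, "z": 0, "twist": 0}
    - {"x": 0, "y": 0, "z": 0, "twist": 0}
    - {"x": 0, "y": 0, "z": 0, "twist": 0}
    - {"x": 0, "y": 0, "z": 0, "twist": 0}
  jaw: 1

```text
time: 20.7
tool_pos: [451.9, 133.0, 38.2]
tcp_rot: [3.141, 0.0, 1.571]
contact_force: [-0.8, -0.1, 4.9]
grip_width: 43.4
finger_force: 30.0
```

Call:
play_rows:
  commands:
    - {"x": 0, "y": 0, "z": -0.015, "twist": 0}
    - {"x": 0, "y": 0, "z": -0.05, "twist": 0}
    - {"x": 0, "y": 0, "z": -0.085, "twist": 0}
    - {"x": -0.01, "y": 0, "z": -0.115, "twist": 0}
    - {"x": -0.03, "y": 0.01, "z": -0.13, "twist": 0}
    - {"x": -0.06, "y": 0.02, "z": -0.13, "twist": 0}
    - {"x": -0.1, "y": 0.03, "z": -0.13, "twist": 0}
    - {"x": -0.14, "y": 0.04, "z": -0.13, "twist": 0}

```text
time: 21.5
tool_pos: [492.1, -8.2, 167.9]
tcp_rot: [3.141, 0.0, 1.572]
contact_force: [1.1, 0.0, -1.0]
grip_width: 43.6
finger_force: 30.0
```

Call:
play_rows:
  commands:
    - {"x": -0.04, "y": 0.015, "z": 0, "twist": 0}
    - {"x": -0.08, "y": 0.03, "z": 0, "twist": 0}
    - {"x": -0.12, "y": 0.045, "z": 0, "twist": 0}
    - {"x": -0.16, "y": 0.06, "z": 0, "twist": 0}
    - {"x": -0.2, "y": 0.075, "z": 0, "twist": 0}
    - {"x": -0.235, "y": 0.09, "z": 0, "twist": 0}
    - {"x": -0.258, "y": 0.1, "z": 0, "twist": 0}
    - {"x": -0.2665, "y": 0.106, "z": 0, "twist": 0}

```text
time: 22.3
tool_pos: [598.1, -276.3, 166.8]
tcp_rot: [-3.141, 0.0, 1.569]
contact_force: [0.9, -0.5, -1.3]
grip_width: 43.5
finger_force: 30.0
```

Call:
play_rows:
  commands:
    - {"x": 0, "y": 0, "z": 0.02, "twist": 0}
    - {"x": 0, "y": 0, "z": 0.05, "twist": 0}
    - {"x": 0, "y": 0, "z": 0.08, "twist": 0}
    - {"x": 0, "y": 0, "z": 0.105, "twist": 0}
    - {"x": 0, "y": 0, "z": 0.118, "twist": 0}
    - {"x": 0, "y": 0, "z": 0.124, "twist": 0}
    - {"x": 0, "y": 0, "z": 0.124, "twist": 0}
    - {"x": 0, "y": 0, "z": 0.124, "twist": 0}

```text
time: 23.1
tool_pos: [598.7, -273.9, 45.0]
tcp_rot: [3.14, 0.001, 1.571]
contact_force: [0.6, -0.4, -0.4]
grip_width: 43.5
finger_force: 30.0
```

```bash
python3 - <<'E'
from h import *
b=cap('side'); 
cv2.imwrite('pics/g7.png',cv2.resize(b['pixels'][180:340,250:430],(720,600))[:,:,::-1])
E
```

```text
(no output)
```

View pics/g7.png

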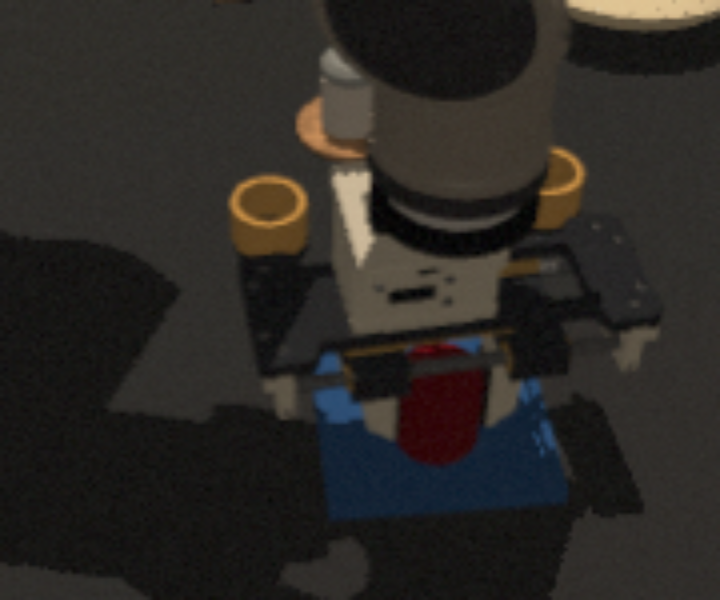

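The red candle, foot at (440,465), is over the near half of the blue tray and clear of the walls. I'll lower it the last millimetre and release.

Call:
play_rows:
  commands:
    - {"x": 0, "y": 0, "z": 0.0005, "twist": 0}
    - {"x": 0, "y": 0, "z": 0.0005, "twist": 0}
    - {"x": 0, "y": 0, "z": 0.0005, "twist": 0}
    - {"x": 0, "y": 0, "z": 0.0005, "twist": 0}
    - {"x": 0, "y": 0, "z": -0.01, "twist": 0}
    - {"x": 0, "y": 0, "z": -0.035, "twist": 0}
    - {"x": 0, "y": 0, "z": -0.075, "twist": 0}
    - {"x": 0, "y": 0, "z": -0.116, "twist": 0}
  jaw: 0.35

```text
time: 23.95
tool_pos: [597.7, -273.3, 161.5]
tcp_rot: [-3.141, -0.0, 1.571]
contact_force: [0.4, -0.7, -0.7]
grip_width: 59.4
finger_force: 0.0
```

Call:
play_rows:
  commands:
    - {"x": 0.03, "y": -0.01, "z": 0, "twist": 0}
    - {"x": 0.075, "y": -0.025, "z": 0, "twist": 0}
    - {"x": 0.12, "y": -0.04, "z": 0, "twist": 0}
    - {"x": 0.165, "y": -0.055, "z": 0, "twist": 0}
    - {"x": 0.21, "y": -0.07, "z": 0, "twist": 0}
    - {"x": 0.255, "y": -0.085, "z": 0, "twist": 0}
    - {"x": 0.3, "y": -0.1, "z": 0, "twist": 0}
    - {"x": 0.345, "y": -0.115, "z": 0, "twist": 0}
  jaw: 0.2

```text
time: 24.75
tool_pos: [482.3, 73.0, 161.0]
tcp_rot: [3.14, 0.0, 1.571]
contact_force: [0.2, 0.5, 0.2]
grip_width: 73.4
finger_force: 0.0
```

Call:
play_rows:
  commands:
    - {"x": 0.045, "y": -0.01, "z": 0, "twist": 0}
    - {"x": 0.09, "y": -0.02, "z": 0, "twist": 0}
    - {"x": 0.135, "y": -0.03, "z": 0, "twist": 0}
    - {"x": 0.175, "y": -0.04, "z": 0, "twist": 0}
    - {"x": 0.1975, "y": -0.044, "z": 0, "twist": 0}
    - {"x": 0.1975, "y": -0.044, "z": 0.02, "twist": 0}
    - {"x": 0.1975, "y": -0.044, "z": 0.04, "twist": 0}
    - {"x": 0.1975, "y": -0.044, "z": 0.06, "twist": 0}

```text
time: 25.55
tool_pos: [439.0, 269.5, 100.3]
tcp_rot: [3.14, -0.001, 1.572]
contact_force: [-0.4, -0.1, 0.2]
grip_width: 73.5
finger_force: 0.0
```

Call:
play_rows:
  commands:
    - {"x": 0, "y": 0, "z": 0.015, "twist": 0}
    - {"x": 0, "y": 0, "z": 0.03, "twist": 0}
    - {"x": 0, "y": 0, "z": 0.045, "twist": 0}
    - {"x": 0, "y": 0, "z": 0.058, "twist": 0}
    - {"x": 0, "y": 0, "z": 0.062, "twist": 0}
    - {"x": 0, "y": 0, "z": 0.062, "twist": 0}
    - {"x": 0, "y": 0, "z": 0.062, "twist": 0}
    - {"x": 0, "y": 0, "z": 0.062, "twist": 0}

```text
time: 26.35
tool_pos: [439.3, 269.1, 38.8]
tcp_rot: [3.14, -0.001, 1.571]
contact_force: [0.1, 0.0, -0.1]
grip_width: 73.5
finger_force: 0.0
```

Call:
play_rows:
  commands:
    - {"x": 0, "y": 0, "z": 0, "twist": 0}
    - {"x": 0, "y": 0, "z": 0, "twist": 0}
    - {"x": 0, "y": 0, "z": 0, "twist": 0}
    - {"x": 0, "y": 0, "z": 0, "twist": 0}
    - {"x": 0, "y": 0, "z": 0, "twist": 0}
    - {"x": 0, "y": 0, "z": 0, "twist": 0}
    - {"x": 0, "y": 0, "z": 0, "twist": 0}
    - {"x": 0, "y": 0, "z": 0, "twist": 0}
  jaw: 1

```text
time: 27.15
tool_pos: [438.8, 268.9, 38.0]
tcp_rot: [3.142, 0.0, 1.571]
contact_force: [-0.5, -0.0, 1.5]
grip_width: 43.4
finger_force: 30.0
```

Call:
play_rows:
  commands:
    - {"x": 0, "y": 0, "z": -0.015, "twist": 0}
    - {"x": 0, "y": 0, "z": -0.05, "twist": 0}
    - {"x": 0, "y": 0, "z": -0.085, "twist": 0}
    - {"x": -0.01, "y": 0, "z": -0.115, "twist": 0}
    - {"x": -0.03, "y": 0.01, "z": -0.13, "twist": 0}
    - {"x": -0.06, "y": 0.02, "z": -0.13, "twist": 0}
    - {"x": -0.1, "y": 0.03, "z": -0.13, "twist": 0}
    - {"x": -0.14, "y": 0.04, "z": -0.13, "twist": 0}

```text
time: 27.95
tool_pos: [478.9, 127.9, 168.0]
tcp_rot: [3.141, 0.0, 1.572]
contact_force: [1.5, 0.1, -0.6]
grip_width: 43.8
finger_force: 30.0
```

Call:
play_rows:
  commands:
    - {"x": -0.044, "y": 0.016, "z": 0, "twist": 0}
    - {"x": -0.088, "y": 0.032, "z": 0, "twist": 0}
    - {"x": -0.132, "y": 0.048, "z": 0, "twist": 0}
    - {"x": -0.176, "y": 0.064, "z": 0, "twist": 0}
    - {"x": -0.22, "y": 0.08, "z": 0, "twist": 0}
    - {"x": -0.264, "y": 0.096, "z": 0, "twist": 0}
    - {"x": -0.3, "y": 0.11, "z": 0, "twist": 0}
    - {"x": -0.325, "y": 0.12, "z": 0, "twist": 0}

```text
time: 28.75
tool_pos: [599.2, -198.8, 167.4]
tcp_rot: [-3.141, 0.0, 1.569]
contact_force: [0.2, 0.6, -0.3]
grip_width: 43.3
finger_force: 30.0
```

Call:
play_rows:
  commands:
    - {"x": -0.0095, "y": 0.0045, "z": 0, "twist": 0}
    - {"x": -0.0095, "y": 0.0045, "z": 0, "twist": 0}
    - {"x": -0.0095, "y": 0.0045, "z": 0.015, "twist": 0}
    - {"x": -0.0095, "y": 0.0045, "z": 0.035, "twist": 0}
    - {"x": -0.0095, "y": 0.0045, "z": 0.05, "twist": 0}
    - {"x": -0.0095, "y": 0.0045, "z": 0.055, "twist": 0}
    - {"x": -0.0095, "y": 0.0045, "z": 0.055, "twist": 0}
    - {"x": -0.0095, "y": 0.0045, "z": 0.055, "twist": 0}

```text
time: 29.55
tool_pos: [603.9, -204.9, 113.9]
tcp_rot: [3.141, 0.0, 1.572]
contact_force: [-0.5, 0.2, -0.3]
grip_width: 43.7
finger_force: 30.0
```

```bash
python3 - <<'E'
from h import *
b=cap('side'); 
cv2.imwrite('pics/g8.png',cv2.resize(b['pixels'][180:340,250:430],(720,600))[:,:,::-1])
E
```

```text
(no output)
```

View pics/g8.png

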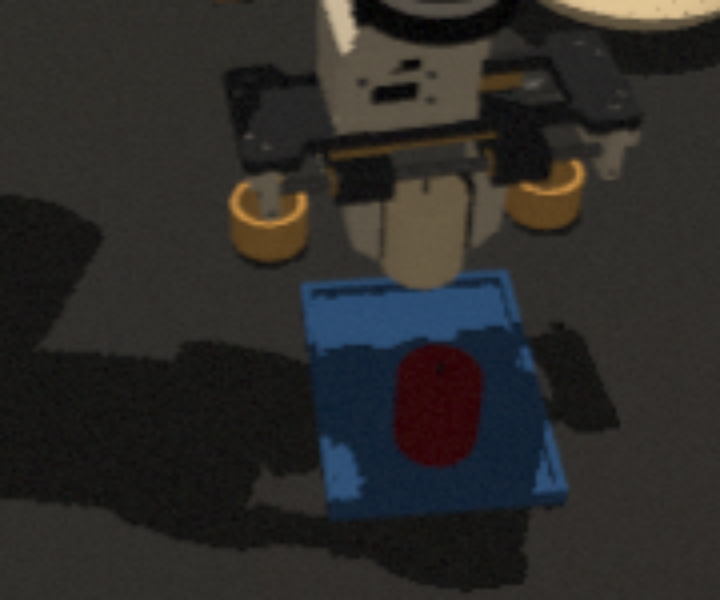

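The red candle stands in the tray with its foot at (440,460). The ivory candle is above the free far half.

Call:
play_rows:
  commands:
    - {"x": 0, "y": 0, "z": 0.015, "twist": 0}
    - {"x": 0, "y": 0, "z": 0.035, "twist": 0}
    - {"x": 0, "y": 0, "z": 0.052, "twist": 0}
    - {"x": 0, "y": 0, "z": 0.063, "twist": 0}
    - {"x": 0, "y": 0, "z": 0.068, "twist": 0}
    - {"x": 0, "y": 0, "z": 0.0693, "twist": 0}
    - {"x": 0, "y": 0, "z": 0.0693, "twist": 0}
    - {"x": 0, "y": 0, "z": 0.0693, "twist": 0}

```text
time: 30.4
tool_pos: [604.0, -205.7, 44.6]
tcp_rot: [3.14, 0.001, 1.571]
contact_force: [-0.1, -0.4, -0.6]
grip_width: 43.3
finger_force: 30.0
```

Call:
play_rows:
  commands:
    - {"x": 0, "y": 0, "z": 0, "twist": 0}
    - {"x": 0, "y": 0, "z": 0, "twist": 0}
    - {"x": 0, "y": 0, "z": 0, "twist": 0}
    - {"x": 0, "y": 0, "z": 0, "twist": 0}
    - {"x": 0, "y": 0, "z": -0.01, "twist": 0}
    - {"x": 0, "y": 0, "z": -0.035, "twist": 0}
    - {"x": 0, "y": 0, "z": -0.075, "twist": 0}
    - {"x": 0, "y": 0, "z": -0.116, "twist": 0}
  jaw: 0.35

```text
time: 31.2
tool_pos: [603.1, -205.3, 161.2]
tcp_rot: [-3.141, -0.0, 1.571]
contact_force: [0.6, -1.8, 0.7]
grip_width: 59.7
finger_force: 0.0
```

Call:
play_rows:
  commands:
    - {"x": 0, "y": -0.01, "z": -0.02, "twist": 0}
    - {"x": 0.0, "y": -0.04, "z": -0.05, "twist": 0}
    - {"x": 0.0, "y": -0.08, "z": -0.08, "twist": 0}
    - {"x": 0.0, "y": -0.12, "z": -0.1, "twist": 0}
    - {"x": 0.0, "y": -0.15, "z": -0.1, "twist": 0}
    - {"x": 0.0, "y": -0.18, "z": -0.1, "twist": 0}
    - {"x": 0.0, "y": -0.2, "z": -0.1, "twist": 0}
    - {"x": 0.0, "y": -0.2, "z": -0.1, "twist": 0}

```text
time: 32.0
tool_pos: [401.7, -205.4, 260.9]
tcp_rot: [3.141, 0.001, 1.57]
contact_force: [0.3, 0.4, 0.2]
grip_width: 59.1
finger_force: 0.0
```

```bash
python3 - <<'E'
from h import *
a=cap('top');b=cap('side')
cv2.imwrite('pics/g9.png',np.vstack([cv2.resize(b['pixels'][80:400,150:500],(656,400))[:200*2],cv2.resize(a['pixels'][120:260,130:480],(656,200))])[:,:,::-1])
for n,P,R,h,z in(('ivory',(603.5,-205.5),22,55,5),('shaker',(607.5,-6),20,60,6)):
    for c in (a,b): print(n,w2px(c,[*P,z+h]).round())
E
```

```text
ivory [[381. 168.]]
ivory [[354. 254.]]
shaker [[318. 166.]]
shaker [[337. 195.]]
```

View pics/g9.png

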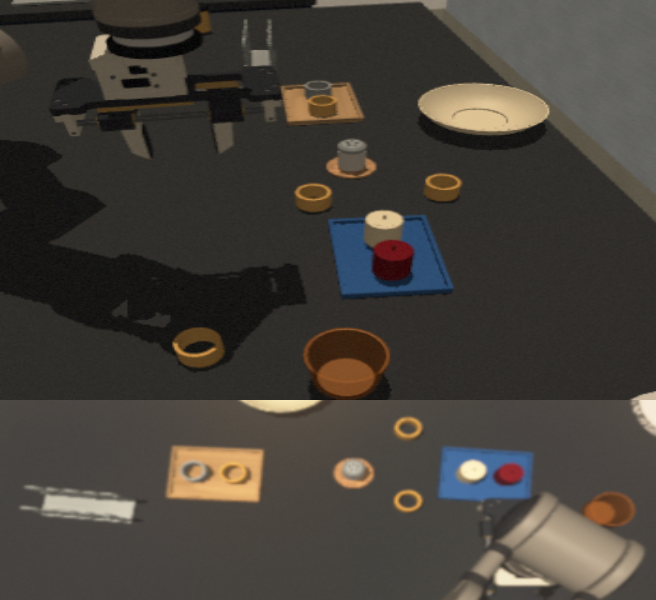

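Both candles are in the blue tray, both rings are in the wooden tray, and the shaker is centred on the coaster. The holder and cup haven't moved.

```bash
python3 -c "
from plant import bot
print(bot.close_job())"
```

```text
the job is handed in; nothing more can be done
None
```

The job is handed in at about 32 s of the 112 s; the final pictures show both candles upright in the blue tray, both napkin rings on end in the wooden tray, the shaker upright on the coaster, and the holder and cup where they stood, but the hand-in call returned no verdict.

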